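Fill the spice rack and hold its front bar for screwing

TASK

Stand the brown-capped spice jar upright on the cork disc in the rack, the one empty place, and let go of it. Then pick up the loose dark wooden bar and be my third hand: hold it centred across the front of the rack, upright, its top level with the tops of the rack's sides, and press it squarely against both red buffers with a steady push of about 12 newtons (both buffers about half way in, never squashed flat), and finish while still holding and pressing it so that I can drive the screws. Leave the other jars, the mug, the garlic and the lemon where they are.

Things in the scene. Friction and masses are not known exactly. Their poses are not given: they have to be found in the camera images.
- rack: Light wooden spice rack, fixed to the worktop, 100 deep x 224 wide x 105 mm high. Origin on the worktop at the middle of its front edge; x points into the rack (away from the robot), y along its width to the left, z up. Base board 14 mm thick; side boards 16 mm thick, centred at y = +-104 mm, 105 mm high, front faces at x = 0; a back bar at x = 90 to 100 mm, 22 mm high, top at 58 mm. Open at the front and on top. Three jar places in a row at x = 55 mm, y = -70, 0, +70 mm.
- rack_stop (a point): Point midway between the front faces of the two red buffers when these are relaxed: in the rack frame x = -20, y = 0, z = 85 mm. The back face of the bar (the face toward the rack) touches the buffers when it reaches this point, and the middle of the bar's height belongs at this height.
- buffer_left (a joint): How far the left (+y) red spring buffer is pressed in, m: 0 relaxed, 0.016 squashed flat. Round, 19 mm across, front face 20 mm before the side board's front face, centred at rack y = +104, z = 85 mm. It moves along rack x with a spring of 800 N/m, so both together give 1.6 N per mm; 12 N in all is about 7.5 mm each.
- buffer_right (a joint): The same for the right buffer (-y, at rack y = -104 mm).
- cork_disc: Round cork disc, 58 mm across, 3 mm thick, fixed on the rack's base board in the empty jar place; origin at the centre of its underside, its top 17 mm above the worktop. Which of the three places it marks varies.
- jar_brown: Spice jar with dark brown cap, 44 mm across, 105 mm high, 0.11 kg, loose on the worktop to the left; origin at the centre of its underside, z up. The cap is the top 20 mm, as wide as the jar.
- front_bar: Loose dark wooden bar, 18 thick (x) x 230 long (y) x 40 mm high (z), about 0.15 kg, standing on its narrow long edge on the worktop to the right; origin at the centre of its underside, z up. Brass screw eyelets near both ends of its -x face, which looks toward the robot. In place, its underside is 65 mm above the worktop and it touches nothing but the buffers and the gripper.
- jar_red_a: Red-capped spice jar, 45 mm across, 106 mm high, already in the rack; origin at the centre of its underside. Leave alone.
- jar_red_b: The other red-capped spice jar, same size, already in the rack. Leave alone.
- mug: Mug, dark above and white below, 86 x 121 x 99 mm, on the hob to the left, origin under its middle. Leave alone.
- garlic: Garlic bulb, 50 mm across, 48 mm high, behind and to the right of the rack, origin under its middle. Leave alone.
- lemon: Lemon, 75 x 54 x 53 mm, behind the rack, origin under its middle. Leave alone.

How it is judged:
By the outcome, as a careful person would: the job done as asked, in the order asked, and still so for the second after the job is handed in, while the arm keeps its last pose, push and grip.
It also fails if it takes over 61 s, if anything falls off the work surface, if the arm or the gripper's body presses on something with over 40 N, if the wrist force passes 120 N, or if a joint passes its speed limit or range.

ROBOT

A 7-joint arm with a two-finger parallel gripper is mounted at the origin on a cart in front of the work surface, level with it; the furniture and walls round the work are solid. World frame = base frame: x ahead of the robot, y to its left, z up, the work surface at z = 0. Lengths are in m, angles in rad, forces in N, time in s.
With the tool pointing down it reaches from about 0.425 to 0.925 m from the base axis. Payload 6.8 kg.
Tool frame: the origin (TCP) lies midway between the tips of the shut fingers; the grasp point (between the pads) lies 19 mm behind it; z points along the fingers, y is the line along which they close (so a half turn about z gives the same grasp; the last joint's range is limited). The gripper opens to 88 mm and grips with 3 to 60 N. Pads are 20 mm wide; open, the fingers measure 115 mm over their backs; the gripper's body (75 mm by 178 mm) begins 61 mm behind the grasp point.
Start: joints at [-1.266, 0.477, 0.022, 1.555, -0.011, 1.109, -0.083], TCP at [0.271, 0.618, 0.223] pointing down, gripper open.
Joint ranges: [-2.96, 2.96], [-0.34, 2.1], [-1.41, 1.46], [0.24, 2.44], [-1.37, 4.51], [0.17, 1.92], [-2.96, 2.96]. Speed limits (rad/s): [2.39, 2.39, 3.14, 3.14, 3.14, 3.14, 3.14].

INTERFACE

Orientations are given as [roll, pitch, yaw] about the fixed x, y, z axes, in that order (R = Rz(yaw) Ry(pitch) Rx(roll)).
In Python, from station import * gives the robot as it stands. The module is installed in compiled form; this text tells all that it offers.
- The arm moves only by the tool drive_tool, never from a script. Its argument "steps" is a list of rows, each a list of 7 numbers: the shift along the tool's x, y, z in units of 300 mm (1.0 is 300 mm), then the turn, a rotation vector about the tool's x, y, z in units of 120 degrees (1.0 is 120 degrees), then the opening, from 0 (shut) to 1 (fully open). A call has 1 to 12 rows; each row shifts and turns the commanded pose from where the row before left it, along the tool's axes as they then stand; what a row does not reach is not made up. A row lasts 1/8 s, in which the tool goes at most 62.5 mm and 10.7 degrees, less where a joint would pass 70% of its speed; a pose out of reach is approached as far as the arm can. A call with a number of a shift or a turn outside -1 to 1 is refused whole. A call with a gripper value outside its range is refused whole. The fingers move at their own pace and stop on an object; the grip force is fixed at half the most. Time passes only in rows, so rows that do not move let the fingers close. It gives the time, the measured TCP pose, the force, the opening and the grip force at its end, in the units of the state.
- read_state(): the state, without advancing time (a new reading comes with each control period).
- camera(name): name is "scene" or "side" or "wrist"; returns a dict with "pixels" (400x640x3 uint8, blue, green, red), "mtx" (3x3 intrinsics, pixels), "camera_from_world" (4x4, takes a point from world to camera coordinates). Camera axes: x right, y up, looking along -z (the intrinsics and any distortion apply to the point x, -y, -z); pixel columns grow to the right and rows downward; lengths in m; the calibration is good to about 2 mm. A picture is of the moment at which its call begins. There is no depth.
- finish_job(): hands the job in; it is judged then, once.
Trained networks look in a picture, given as the dict that the camera call returned (one of the last four; its "shot" number tells which), for a name from the list of things; names that differ only in an ending like _2 or _b are one class to them, and where a whole thing is asked for, a point or a joint stands for the part that bears it (a point fixed in the world has none). Each returns a list of dicts, best first, with "confidence" (0 to 1); they miss things now and then, are a little off and sometimes report something else, mostly with a low value. They report only what shows in the picture. A call takes as long as a camera call.
- look_for(picture, name): "location" ([column, row] in pixels, amid what is visible of it).
The state is a dict: "time": time; "qpos": joint angles; "joint_velocities": joint speeds; "joint_torque": joint torques, N m; "ee_pos": TCP position; "tcp_rot": TCP orientation; "wrist_force": force on the tool from outside, world axes, zero at the start; "moment": the same for the moment, N m; "finger_gap": finger opening in m; "finger_force": force on a finger pad.
Only numpy, scipy, OpenCV 4.12 (cv2) and the standard library are available. Lean on these libraries where they do the work, as an engineer would, in place of code of your own. Each camera call takes 0.05 s, during which the arm holds its last target. There are 200 camera calls.

## Working session

There is one attempt and no reset: what is moved stays moved. The work goes in short steps, Python scripts to look and compute and a tool call to move; the robot and the scene stay as the last step left them, time stands still between calls to the robot, and variables do not carry over. Pictures are saved under pics/ and viewed, at most 13 in all, crops included, and the job is handed in when it is done.

Besides the shell and the picture viewer there is one more tool, called after "Emit:" as a command line: name --pt "numbers of a row" for each row, then --argument value for the rest. drive_tool: Moves the arm, as the interface text tells. Its arguments: {"type":"object","properties":{"steps":{"type":"array","items":{"type":"array","items":{"type":"number"}}}},"required":["steps"]}

```bash
mkdir -p pics
cat > h.py <<'E'
from station import *
import numpy as np, cv2
from scipy.spatial.transform import Rotation as R
def shot(n,save=None):
    p=camera(n)
    if save: cv2.imwrite('pics/'+save,p['pixels'])
    return p
def ray(p,uv):
    K=np.array(p['mtx']);T=np.array(p['camera_from_world'])
    d=np.linalg.inv(K)@[uv[0],uv[1],1]; d=np.array([d[0],-d[1],-d[2]])
    return -T[:3,:3].T@T[:3,3], T[:3,:3].T@d
def atz(p,uv,z):
    o,d=ray(p,uv); return o+d*(z-o[2])/d[2]
def proj(p,X):
    K=np.array(p['mtx']);T=np.array(p['camera_from_world'])
    c=T[:3,:3]@np.array(X)+T[:3,3]; q=K@[c[0],-c[1],-c[2]]; return q[:2]/q[2]
def tri(obs):
    A=0;b=0
    for p,uv in obs:
        o,d=ray(p,uv); d=d/np.linalg.norm(d); M=np.eye(3)-np.outer(d,d); A=A+M;b=b+M@o
    return np.linalg.solve(A,b)
E
python3 - <<'E'
from h import *
s=read_state(); print(s)
P={n:shot(n,n+'0.png') for n in('scene','side')}
for n,p in P.items():
    print(n,p['mtx'],np.round(p['camera_from_world'],3).tolist())
    for k in('rack','cork_disc','jar_brown','front_bar','jar_red_a','buffer_left','mug','garlic','lemon'):
        print(n,k,[(np.round(r['location']).tolist(),round(r['confidence'],2)) for r in look_for(p,k)[:3]])
E
```

```text
{'time': 0.0, 'qpos': array([-1.26607772,  0.47778726,  0.02233222,  1.55640606, -0.01152769,
        1.10929042, -0.08312191]), 'joint_velocities': array([-0.00037038, -0.00052851, -0.00178815, -0.00063496,  0.00084665,
        0.00064422,  0.00075265]), 'joint_torque': array([-3.49465990e-04, -5.82852280e+01,  1.53474871e+00, -2.72607940e+01,
       -5.43112401e-02,  1.69267593e-02,  1.71750298e-04]), 'ee_pos': array([0.27057247, 0.61776343, 0.22170934]), 'tcp_rot': array([-3.13983211e+00,  1.01959140e-04,  2.72876862e+00]), 'wrist_force': array([-0.11855696,  0.6307796 , -0.67660043]), 'moment': array([0.00914912, 0.01210336, 0.02327961]), 'finger_force': 0.0, 'finger_gap': 0.08810979085486814}
scene [[517.18249773   0.         321.32769554]
 [  0.         517.18249773 197.57181358]
 [  0.           0.           1.        ]] [[-0.692, -0.722, -0.018, 0.444], [0.375, -0.38, 0.846, -0.244], [-0.617, 0.578, 0.534, -1.246], [0.0, 0.0, 0.0, 1.0]]
scene rack [([326.0, 212.0], 0.66)]
scene cork_disc [([272.0, 271.0], 0.68), ([340.0, 209.0], 0.66), ([333.0, 216.0], 0.51)]
scene jar_brown [([274.0, 271.0], 0.86)]
scene front_bar [([418.0, 190.0], 0.59)]
scene jar_red_a [([323.0, 201.0], 0.92), ([304.0, 198.0], 0.82)]
scene buffer_left []
scene mug [([229.0, 217.0], 0.76)]
scene garlic [([362.0, 181.0], 0.6)]
scene lemon [([328.0, 171.0], 0.6)]
side [[471.37945493   0.         318.56295754]
 [  0.         471.37945493 198.49175448]
 [  0.           0.           1.        ]] [[0.819, -0.574, 0.009, -0.43], [0.289, 0.426, 0.857, -0.278], [-0.496, -0.7, 0.515, -1.143], [0.0, 0.0, 0.0, 1.0]]
side rack []
side cork_disc []
side jar_brown [([231.0, 186.0], 0.96)]
side front_bar [([342.0, 294.0], 0.77), ([299.0, 196.0], 0.67)]
side jar_red_a [([310.0, 204.0], 0.92), ([298.0, 195.0], 0.75)]
side buffer_left []
side mug [([289.0, 164.0], 0.75)]
side garlic [([369.0, 250.0], 0.57)]
side lemon [([374.0, 226.0], 0.59)]
```

View pics/scene0.png

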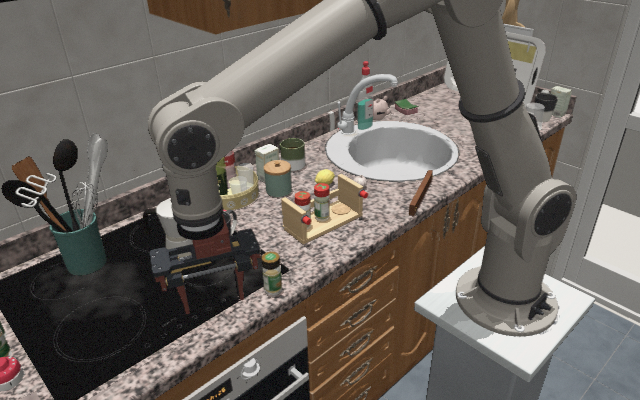

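View pics/side0.png

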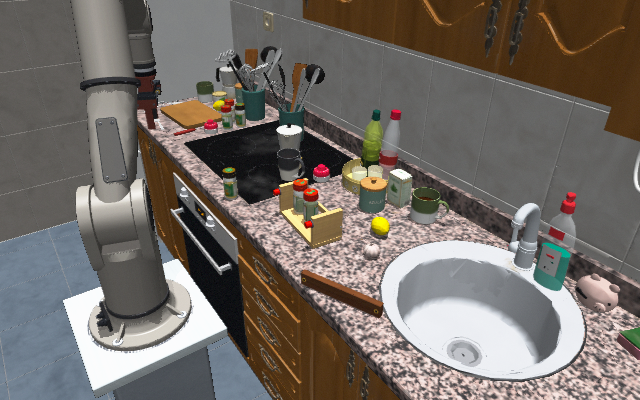

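The scene picture shows the brown jar at (272,272), the rack at (325,210) with its empty cork place on the right at (341,209), and the bar at (421,192). The side picture shows the jar at (230,183) and the bar from (302,276) to (382,310). I'll zoom in for corners.

Run:
```python
import cv2,numpy as np
a=cv2.imread('pics/scene0.png')[160:300,255:445]; b=cv2.imread('pics/side0.png')[165:325,215:395]
A=cv2.resize(a,None,fx=4,fy=4,interpolation=cv2.INTER_CUBIC)
cv2.imwrite('pics/cs.png',A); cv2.imwrite('pics/cd.png',cv2.resize(b,None,fx=3.75,fy=3.75,interpolation=cv2.INTER_CUBIC))
```

```text
(no output)
```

View pics/cs.png

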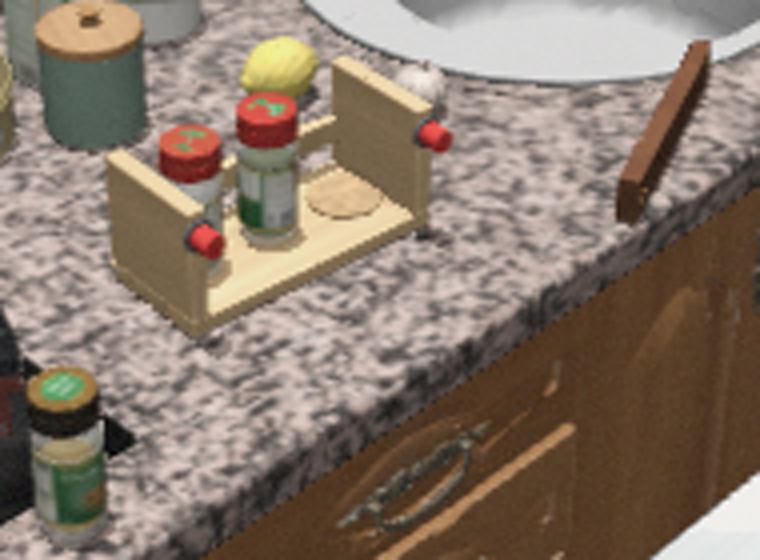

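View pics/cd.png

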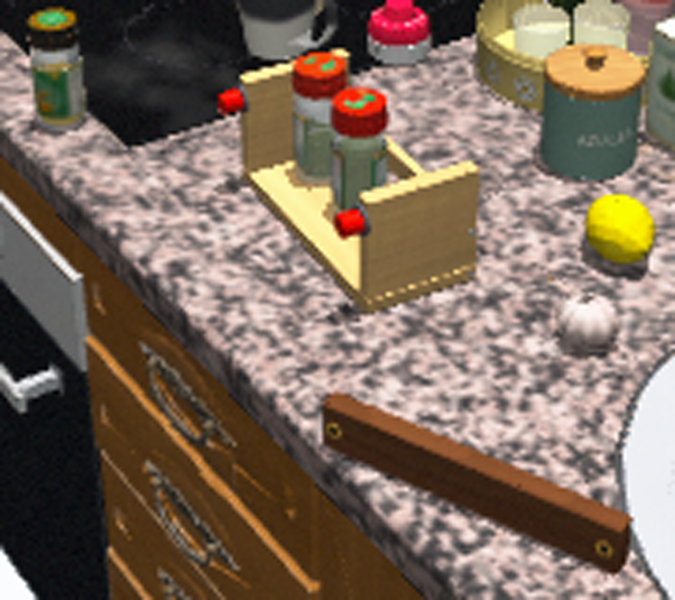

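The crops show the cork at (344,194) in the scene crop, both buffers and all the bar's corners. I'll fit planar poses to these points.

```bash
cat > fit.py <<'E'
from h import *
from scipy.optimize import least_squares
S=shot('scene');D=shot('side')
s=lambda x,y:(S,np.array([x/4+255-.375,y/4+160-.375]))
d=lambda x,y:(D,np.array([x/3.75+215-.37,y/3.75+165-.37]))
def fit(kp,x0):
    w=lambda q,X:np.r_[q[:2]+R.from_euler('z',q[2]).as_matrix()[:2,:2]@X[:2],X[2]]
    r=least_squares(lambda q:np.concatenate([proj(o[0],w(q,np.array(X)/1000.))-o[1] for X,o in kp]),x0,loss='soft_l1')
    print(np.round(r.x,4),np.round(r.fun.reshape(-1,2),1).tolist()); return r.x
c=tri([s(63,384),d(52,20)]);print('jar cap top',c,atz(*s(63,384),.105),atz(*d(52,20),.105))
print('cork',atz(*s(344,194),.017))
print('RACK');fit([((-20,104,85),s(212,243)),((-20,-104,85),s(440,137)),((-20,104,85),d(226,102)),((-20,-104,85),d(344,224)),
 ((55,-70,17),s(344,194)),((0,112,0),s(203,333)),((0,-112,0),s(427,228)),((0,-112,0),d(362,307)),((100,-112,105),d(476,167)),((0,-112,105),d(362,199)),((100,112,105),s(110,155))],[.7,.2,0])
h=9
print('BAR');fit([((-h,115,40),s(620,182)),((h,115,40),s(641,187)) if 0 else ((h,115,40),s(620,182)) ,((-h,115,40),s(641,187)),((-h,115,0),s(638,218)),((h,115,0),s(618,212)),
 ((-h,115,40),d(323,409)),((h,115,40),d(338,394)),((-h,-115,40),d(613,535)),((h,-115,40),d(630,518)),((-h,115,0),d(325,443)),((-h,-115,0),d(615,570)),((h,-115,40),s(692,42)),((-h,-115,40),s(710,44))][1:],[.6,-.1,0])
E
python3 fit.py
```

```text
jar cap top [0.42238221 0.375213   0.10585109] [0.42387092 0.37439524 0.105     ] [0.42249784 0.37618028 0.105     ]
cork [0.54184336 0.01420259 0.017     ]
RACK
[ 0.4976  0.0903 -0.1027] [[-0.1, 0.8], [0.6, 1.2], [-1.3, 0.4], [-2.0, 0.7], [-1.0, -0.3], [-3.4, 1.2], [0.7, -1.2], [0.7, 2.3], [0.9, 0.3], [0.8, 0.9], [-2.5, -0.8]]
BAR
[ 0.4262 -0.2321  0.3901] [[-0.5, -1.8], [0.2, -1.8], [-0.1, 1.6], [-0.9, 1.8], [-1.0, -1.6], [-1.1, -1.3], [1.9, -0.5], [0.7, -0.5], [-1.4, 1.2], [0.1, 2.4], [0.5, -1.7], [1.4, -1.2]]
```

Emit:
drive_tool --pt "0 0 0 0 0 0.086 1" --pt "0 0 0 0 0 0.086 1" --pt "0 0 0 0 0 0.086 1" --pt "0 0 0 0 0 0.086 1" --pt "0 0 0 0 0 0.086 1" --pt "0 0 0 0 0 0.086 1" --pt "0 0 0 0 0 0.086 1" --pt "-0.15 0.117 0 0 0 0 1" --pt "-0.15 0.117 0 0 0 0 1" --pt "-0.15 0.117 0 0 0 0 1" --pt "-0.15 0.117 0 0 0 0 1" --pt "-0.15 0.117 0 0 0 0 1"

```text
time: 2.6
ee_pos: [0.4231, 0.375, 0.223]
tcp_rot: [3.141, -0.001, 1.468]
wrist_force: [1.2, -0.2, 0.3]
finger_gap: 0.0878
finger_force: 0.0
```

```bash
cat >> h.py <<'E'
def to(X,yaw=None):
    "tool-frame shift (units) from current TCP to X, and turn (units) to yaw"
    s=read_state(); M=R.from_euler('xyz',s['tcp_rot']).as_matrix()
    print('tcp',np.round(s['ee_pos'],4),np.round(s['tcp_rot'],4),'t',s['time'],'F',np.round(s['wrist_force'],1),'gap',round(s['finger_gap'],4))
    if yaw is None: print('shift',np.round(M.T@(np.array(X)-s['ee_pos'])/.3,4)); return
    G=R.from_euler('xyz',[np.pi,0,yaw]).as_matrix()
    print('shift',np.round(M.T@(np.array(X)-s['ee_pos'])/.3,4),'shift after turn',np.round(G.T@(np.array(X)-s['ee_pos'])/.3,4),'turn',np.round(R.from_matrix(M.T@G).as_rotvec()/np.radians(120),4))
E
python3 - <<'E'
from h import *
p=shot('wrist','w1.png')
print([(r['location'],r['confidence']) for r in look_for(p,'jar_brown')[:2]])
print(proj(p,[.4225,.3755,.105]),proj(p,[.4225,.3755,0]))
r=look_for(p,'jar_brown')
if r: print(atz(p,r[0]['location'],.105),atz(p,r[0]['location'],.06))
to([.4225,.3755,.076],np.pi/2-.1027)
E
```

```text
[([325.5, 184.2], 0.93)]
[323.63962441 194.16477633] [323.58311025 170.46327188]
[0.42492845 0.38393597 0.105     ] [0.42412946 0.37338519 0.06      ]
tcp [0.4245 0.3732 0.2232] [ 3.1407 -0.      1.4613] t 2.75 F [-0.9 -0.2 -0.3] gap 0.0878
shift [ 0.007  -0.0081  0.4906] shift after turn [ 0.007  -0.0076  0.4906] turn [ 0.0004 -0.     -0.0033]
```

View pics/w1.png

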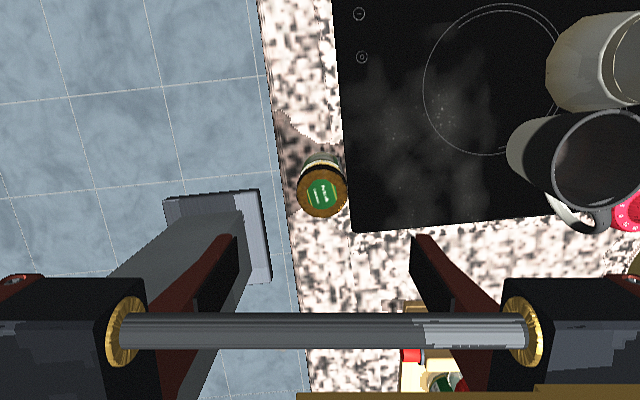

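The wrist picture shows the cap centred at (322,195), against a prediction of (323.6,194.2), so they agree. I'll go down and grip.

Emit:
drive_tool --pt "0 -0.004 0.13 0 0 0 1" --pt "0 0 0.13 0 0 0 1" --pt "0 0 0.13 0 0 0 1" --pt "0 0 0.1 0 0 0 1" --pt "0 0 0 0 0 0 1" --pt "0 0 0 0 0 0 0" --pt "0 0 0 0 0 0 0" --pt "0 0 0 0 0 0 0" --pt "0 0 0 0 0 0 0" --pt "0 0 0 0 0 0 0"

```text
time: 4.0
ee_pos: [0.4212, 0.3767, 0.0759]
tcp_rot: [3.141, -0.0, 1.468]
wrist_force: [-0.4, 0.4, 2.3]
finger_gap: 0.0435
finger_force: 30.0
```

Emit:
drive_tool --pt "0 0 -0.1 0 0 0 0" --pt "0 0 -0.19 0 0 0 0" --pt "0 0 -0.19 0 0 0 0" --pt "-0.165 0.059 -0.05 0 0 0 0" --pt "-0.165 0.059 0 0 0 0 0" --pt "-0.165 0.059 0 0 0 0 0" --pt "-0.165 0.059 0 0 0 0 0" --pt "-0.165 0.059 0 0 0 0 0" --pt "-0.165 0.059 0 0 0 0 0" --pt "-0.165 0.059 0 0 0 0 0" --pt "-0.165 0.059 0 0 0 0 0" --pt "-0.165 0.059 0 0 0 0 0"

```text
time: 5.5
ee_pos: [0.5338, -0.0844, 0.2346]
tcp_rot: [-3.142, -0.0, 1.468]
wrist_force: [1.0, 0.4, -1.3]
finger_gap: 0.0436
finger_force: 30.0
```

Run:
```python
from h import *
p=shot('wrist','w2.png'); np.savez('w2.npz',mtx=p['mtx'],T=p['camera_from_world'])
for k in('cork_disc','buffer_left','jar_brown'):
    print(k,[(np.round(r['location'],1),round(r['confidence'],2)) for r in look_for(p,k)[:3]])
r=look_for(p,'cork_disc')
if r: print(atz(p,r[0]['location'],.017))
c,s=np.cos(-.1027),np.sin(-.1027)
for X in([55,-70,17],[-20,104,85],[-20,-104,85],[0,-112,105],[0,112,105],[100,112,105],[100,-112,105]):
    x,y,z=np.array(X)/1000; print(X,np.round(proj(p,[.4976+c*x-s*y,.0903+s*x+c*y,z])))
to([.5435,.0145,.15],np.pi/2-.1027)
```

```text
cork_disc [(array([323.1,  80.7]), 0.55)]
buffer_left []
jar_brown [(array([325.4, 253.6]), 0.86)]
[0.54237715 0.01200613 0.017     ]
[55, -70, 17] [325.  77.]
[-20, 104, 85] [ 222. -186.]
[-20, -104, 85] [241. 113.]
[0, -112, 105] [260. 124.]
[0, 112, 105] [ 243. -227.]
[100, 112, 105] [ 396. -226.]
[100, -112, 105] [380. 124.]
tcp [ 0.5334 -0.0824  0.2343] [-3.1407e+00 -4.0000e-04  1.4678e+00] t 5.75 F [ 0.6  0.4 -0.9] gap 0.0436
shift [0.3245 0.0004 0.2812] shift after turn [3.247e-01 2.000e-04 2.811e-01] turn [-0.0004 -0.0002 -0.0002]
```

View pics/w2.png

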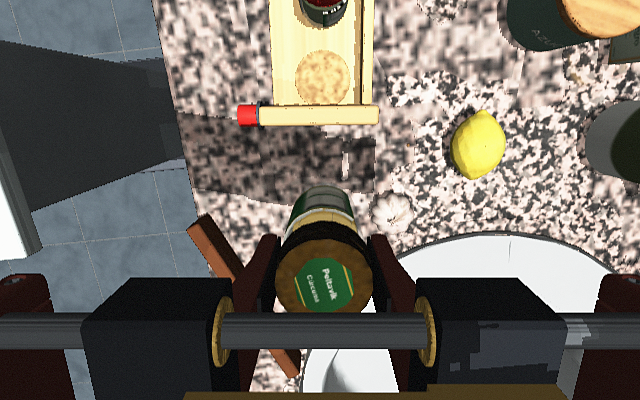

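The cork shows at (322,79), where I predicted (325,77). The board's corners are at (259,126) and (378,124), within about 2 px of the prediction. I'll check where the jar sits in the hand using the cap disc (columns 274–372, bottom row 314).

Run:
```python
from h import *
p=dict(np.load('w2.npz')); p=dict(mtx=p['mtx'],camera_from_world=p['T'])
M=R.from_euler('z',1.468).as_matrix()
c=np.array([.5336,-.083,.2345+.029])
for dx in(-.004,0,.004):
    t=np.linspace(0,6.28,60); P=np.array([proj(p,c+M@[dx+.022*np.cos(a),.022*np.sin(a),0]) for a in t])
    print(dx,P.min(0),P.max(0))
im=cv2.imread('pics/w2.png'); g=cv2.cvtColor(im,cv2.COLOR_BGR2HSV)
print([(r,im[r,323].tolist()) for r in range(300,322,2)])
# rack side board bottom edge
L=[(u,int(np.argmin(im[118:132,u].astype(int).sum(1)[1:]-im[118:132,u].astype(int).sum(1)[:-1]))+118) for u in range(265,375,12)];print(L,np.polyfit(*zip(*L),1))
```

```text
-0.004 [274.27513717 240.45198246] [374.86651448 330.34750554]
0 [273.9239584  231.52889786] [375.25166496 322.74326315]
0.004 [273.56759996 222.46910879] [375.64249514 315.03156953]
[(300, [39, 77, 28]), (302, [39, 73, 29]), (304, [36, 74, 26]), (306, [36, 75, 26]), (308, [35, 76, 29]), (310, [38, 77, 29]), (312, [34, 49, 37]), (314, [29, 28, 28]), (316, [31, 31, 30]), (318, [47, 45, 44]), (320, [66, 65, 62])]
[(265, 124), (277, 124), (289, 124), (301, 124), (313, 124), (325, 130), (337, 121), (349, 123), (361, 123), (373, 123)] [-1.21212121e-02  1.27866667e+02]
```

Emit:
drive_tool --pt "0.11 -0.001 0 0 0 0 0" --pt "0.11 -0.001 0 0 0 0 0" --pt "0.103 -0.001 0 0 0 0 0" --pt "0 0 0 0 0 0 0" --pt "0 0 0.11 0 0 0 0" --pt "0 0 0.11 0 0 0 0" --pt "0 0 0.11 0 0 0 0" --pt "0 0 0.08 0 0 0 0" --pt "0 0 0.03 0 0 0 0" --pt "0 0 0.02 0 0 0 0" --pt "0 0 0 0 0 0 0"

```text
time: 7.12
ee_pos: [0.5431, 0.0137, 0.0971]
tcp_rot: [3.141, -0.0, 1.468]
wrist_force: [-0.7, -0.4, -1.0]
finger_gap: 0.0433
finger_force: 30.0
```

Run:
```python
from h import *
a=shot('scene')['pixels'][170:260,270:400]; b=shot('side')['pixels'][180:260,255:385]
f=lambda i:cv2.resize(i,None,fx=5.5,fy=3.3*5.5/3.3,interpolation=cv2.INTER_CUBIC)
v=np.hstack([cv2.resize(a,(400,277)),cv2.resize(b,(400,246+31))]);cv2.imwrite('pics/c3.png',v)
to([.5425,.0135,.09])
```

```text
tcp [0.5434 0.0136 0.0974] [ 3.1403e+00 -5.0000e-04  1.4680e+00] t 7.225 F [-0.5 -0.3 -0.7] gap 0.0436
shift [-0.0007 -0.003   0.0247]
```

View pics/c3.png

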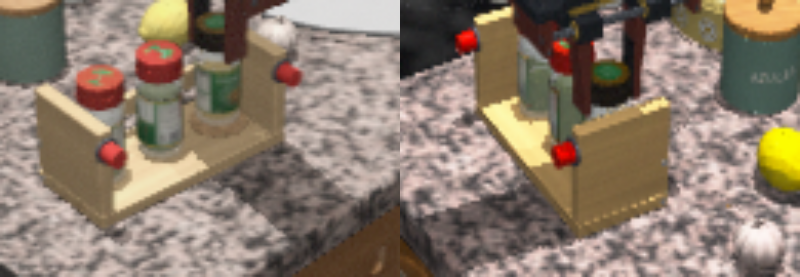

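The jar hangs upright over the cork, clear of the side board and its neighbour, about 4 mm up. I'll lower it to contact.

Emit:
drive_tool --pt "0 0 0.006 0 0 0 0" --pt "0 0 0.004 0 0 0 0" --pt "0 0 0.003 0 0 0 0" --pt "0 0 0 0 0 0 0"

```text
time: 7.72
ee_pos: [0.5429, 0.0136, 0.0929]
tcp_rot: [3.142, -0.0, 1.468]
wrist_force: [-0.7, 0.2, 1.8]
finger_gap: 0.0434
finger_force: 30.0
```

Emit:
drive_tool --pt "0 0 0 0 0 0 1" --pt "0 0 0 0 0 0 1" --pt "0 0 0 0 0 0 1" --pt "0 0 0 0 0 0 1" --pt "0 0 -0.05 0 0 0 1" --pt "0 0 -0.15 0 0 0 1" --pt "0 0 -0.2 0 0 0 1" --pt "0 0 -0.2 0 0 0 1" --pt "0 -0.06 -0.2 0 0 0 1" --pt "0 -0.06 -0.15 0 0 0 1" --pt "0 0 0 0 0 0 1"

```text
time: 9.1
ee_pos: [0.508, 0.0168, 0.3821]
tcp_rot: [3.135, -0.004, 1.468]
wrist_force: [-0.1, -0.3, -0.6]
finger_gap: 0.0879
finger_force: 0.0
```

Run:
```python
from h import *
p=shot('wrist','w4.png'); np.savez('w4.npz',mtx=p['mtx'],T=p['camera_from_world'])
for k in('buffer_left','jar_brown'):
    print(k,[(np.round(r['location'],1),round(r['confidence'],2)) for r in look_for(p,k)[:3]])
c,s=np.cos(-.1027),np.sin(-.1027)
for X in([-20,104,85],[-20,-104,85],[0,-112,105],[0,112,105],[100,112,105],[100,-112,105]):
    x,y,z=np.array(X)/1000; print(X,np.round(proj(p,[.4976+c*x-s*y,.0903+s*x+c*y,z]),1))
to([.5435,.0145,.15])
```

```text
buffer_left [(array([293.8,  17. ]), 0.81), (array([299.6, 187.4]), 0.71)]
jar_brown [(array([350.1, 161.9]), 0.66)]
[-20, 104, 85] [291.2  16.4]
[-20, -104, 85] [295.  184.3]
[0, -112, 105] [309.1 193.6]
[0, 112, 105] [307.    4.5]
[100, 112, 105] [394.1   4.6]
[100, -112, 105] [384.7 193.5]
tcp [0.5066 0.0172 0.3772] [-3.1408 -0.      1.4679] t 9.25 F [-0.1 -0.   0.3] gap 0.0878
shift [0.0038 0.1237 0.7571]
```

View pics/w4.png

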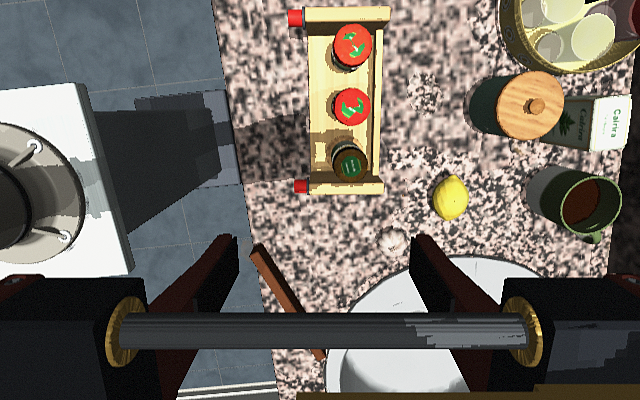

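The picture shows the jar upright on the cork at (350,162) and released. The buffer fronts are near (288,18) and (294,186). I'll refine the rack from these, plus the bar.

Run:
```python
from h import *
from scipy.optimize import least_squares
z=np.load('w4.npz'); p=dict(mtx=z['mtx'],camera_from_world=z['T']); im=cv2.imread('pics/w4.png').astype(int)
m=((im[...,2]>120)&(im[...,1]<70)&(im[...,0]<80)).astype(np.uint8); m[:,306:]=0
n,l,st,ce=cv2.connectedComponentsWithStats(m); print([(st[i].tolist(),np.round(ce[i],1).tolist()) for i in range(1,n) if st[i][4]>30])
# wood mask for side boards bounding boxes
hsv=cv2.cvtColor(im.astype(np.uint8),cv2.COLOR_BGR2HSV)
w=cv2.inRange(hsv,(15,40,120),(30,160,255)); w[:, :296]=0;w[:,398:]=0;w[200:]=0
for r in (8,10,12,14,16,18,182,184,186,188,190,192): 
    c=np.where(w[r]>0)[0]; print(r,c.min() if len(c) else None,c.max() if len(c) else None)
# bar
b=cv2.inRange(hsv,(3,90,40),(14,220,160)); b[:240]=0;b[:, :245]=0;b[:,332:]=0;b[312:]=0
n,l,st,ce=cv2.connectedComponentsWithStats(b); i=1+np.argmax(st[1:,4]); print('bar',st[i],cv2.boxPoints(cv2.minAreaRect(np.argwhere(l==i)[:,::-1].astype(np.int32))).tolist())
R3=R.from_euler('z',.3901).as_matrix()
for X in([-9,115,40],[9,115,40],[-9,115,0],[-9,-115,40],[9,-115,40]): print(X,np.round(proj(p,np.array([.4262,-.2321,0])+R3@np.array(X)/1000),1))
```

```text
[([288, 9, 14, 17, 175], [294.8, 17.6]), ([294, 181, 12, 12, 142], [299.6, 186.4])]
8 305 390
10 305 390
12 305 390
14 305 390
16 305 390
18 305 389
182 None None
184 309 383
186 309 383
188 309 383
190 309 383
192 309 383
bar [250 251  47  61 712] [[248.5740203857422, 255.5595703125], [257.3176574707031, 249.93865966796875], [296.404296875, 310.7401123046875], [287.6606750488281, 316.36102294921875]]
[-9, 115, 40] [248.4 255.7]
[9, 115, 40] [258.  250.7]
[-9, 115, 0] [253.1 245.7]
[-9, -115, 40] [317.2 361.7]
[9, -115, 40] [326.3 357.6]
```

The bar matches its fit within 1 px. The refined rack is about (0.4958, 0.0885) with yaw −0.091. Next I go to the bar.

Emit:
drive_tool --pt "0 0 0 0 0 -0.0785 1" --pt "0 0 0 0 0 -0.0785 1" --pt "0 0 0 0 0 -0.0785 1" --pt "-0.1333 -0.1128 0 0 0 0 1" --pt "-0.1333 -0.1128 0.1 0 0 0 1" --pt "-0.1333 -0.1128 0.1 0 0 0 1" --pt "-0.1333 -0.1128 0.1 0 0 0 1" --pt "-0.1333 -0.1128 0.1 0 0 0 1" --pt "0 0 0.2 0 0 0 1" --pt "0 0 0.2 0 0 0 1" --pt "0 0 0.1 0 0 0 1" --pt "0 0 0 0 0 0 1"

```text
time: 10.75
ee_pos: [0.4238, -0.2316, 0.1049]
tcp_rot: [-3.135, -0.004, 1.96]
wrist_force: [0.0, 0.1, 0.8]
finger_gap: 0.0879
finger_force: 0.0
```

Run:
```python
from h import *
p=shot('wrist','w5.png')
R3=R.from_euler('z',.3901).as_matrix()
for X in([-9,115,40],[9,115,40],[-9,0,40],[9,0,40]): print(X,np.round(proj(p,np.array([.4262,-.2321,0])+R3@np.array(X)/1000),1))
im=p['pixels']; hsv=cv2.cvtColor(im,cv2.COLOR_BGR2HSV)
b=cv2.inRange(hsv,(3,90,30),(14,220,200)); b[:, :270]=0;b[:,380:]=0
for r in range(0,260,20):
    c=np.where(b[r]>0)[0]; print(r,len(c),c.min() if len(c) else '',c.max() if len(c) else '',end=' | ')
to([.4262,-.2321,.008],1.961)
```

```text
[-9, 115, 40] [313.5  37.4]
[9, 115, 40] [343.1  37.4]
[-9, 0, 40] [314.8 216.8]
[9, 0, 40] [340.6 216.9]
0 0   | 20 0   | 40 27 314 340 | 60 29 313 341 | 80 28 314 341 | 100 27 314 340 | 120 26 314 339 | 140 26 315 340 | 160 25 315 339 | 180 27 314 340 | 200 25 315 339 | 220 25 315 339 | 240 23 316 338 | tcp [ 0.4253 -0.2323  0.1066] [-3.1378e+00 -1.4000e-03  1.9600e+00] t 10.8 F [-0.2 -0.   1.2] gap 0.0873
shift [-0.0011  0.0043  0.3288] shift after turn [-0.0006  0.003   0.3288] turn [-0.0018 -0.0007 -0.0005]
```

View pics/w5.png

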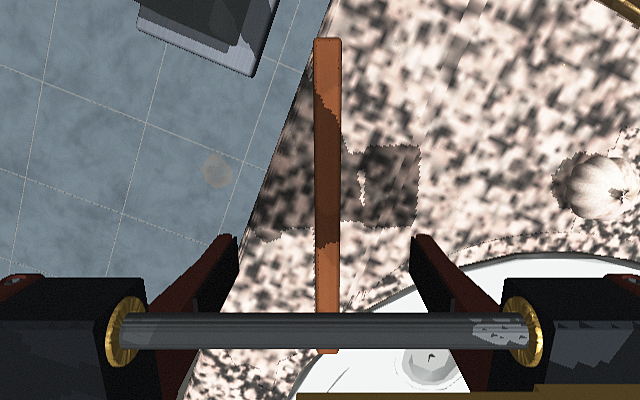

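The bar lies at columns 314–340 with its end at row 38, as predicted, and it is centred between the fingers and clear of the sink rim. I'll go down, grip and lift.

Emit:
drive_tool --pt "-0.001 0 0.12 0 0 0 1" --pt "0 0 0.12 0 0 0 1" --pt "0 0 0.06 0 0 0 1" --pt "0 0 0.022 0 0 0 1" --pt "0 0 0 0 0 0 0" --pt "0 0 0 0 0 0 0" --pt "0 0 0 0 0 0 0" --pt "0 0 0 0 0 0 0" --pt "0 0 0 0 0 0 0" --pt "0 0 0 0 0 0 0" --pt "0 0 0 0 0 0 0" --pt "0 0 0 0 0 0 0"

```text
time: 12.3
ee_pos: [0.4267, -0.2323, 0.011]
tcp_rot: [-3.142, -0.0, 1.961]
wrist_force: [-0.7, 0.4, 0.4]
finger_gap: 0.0176
finger_force: 30.0
```

Emit:
drive_tool --pt "0 0 -0.07 0 0 0 0" --pt "0 0 -0.147 0 0 0 0" --pt "0 0 0 0 0 0.0766 0" --pt "0 0 0 0 0 0.0766 0" --pt "0 0 0 0 0 0.0766 0" --pt "0.16 0 0 0 0 0 0" --pt "0.19 0 0 0 0 0 0" --pt "0.19 0 0 0 0 0 0" --pt "0.19 0 0 0 0 0 0" --pt "0.19 0 0 0 0 0 0" --pt "0.166 0 0 0 0 0 0" --pt "0 0 0 0 0 0 0"

```text
time: 13.8
ee_pos: [0.4565, 0.0965, 0.0758]
tcp_rot: [-3.141, -0.001, 1.488]
wrist_force: [0.1, -1.1, -0.8]
finger_gap: 0.0178
finger_force: 30.0
```

```bash
cat > view.py <<'E'
from h import *
import sys
q=[.4958,.0885,-.091]
p=shot('wrist',sys.argv[1])
W=lambda X:np.array([q[0],q[1],0])+R.from_euler('z',q[2]).as_matrix()@np.array(X)/1000
s=read_state()
for X in([-20,104,85],[-20,-104,85],[0,112,105],[0,96,105],[100,112,105]): print(X,np.round(proj(p,W(X)),1))
G=R.from_euler('z',s['tcp_rot'][2]-np.pi/2).as_matrix()
for X in([-9,115,29.5],[9,115,29.5],[-9,0,29.5],[9,0,29.5]): print('bar',X,np.round(proj(p,s['ee_pos']+G@np.array(X)/1000),1))
to(W([-21.5,0,75.5])*[1,1,0]+[0,0,.0755],np.pi/2+q[2]); print('moment',s['moment'])
E
python3 view.py w6.png
```

```text
[-20, 104, 85] [375.8  41.2]
[-20, -104, 85] [357.6 433.9]
[0, 112, 105] [442.4   7.1]
[0, 96, 105] [437.9  56.4]
[100, 112, 105] [727.9   9.9]
bar [-9, 115, 29.5] [300.9  -9.8]
bar [9, 115, 29.5] [353.1  -9.6]
bar [-9, 0, 29.5] [304.5 288.1]
bar [9, 0, 29.5] [345.8 288.3]
tcp [0.4562 0.0939 0.0759] [-3.1413e+00  3.0000e-04  1.4844e+00] t 13.85 F [-0.2 -0.3 -0.7] gap 0.0178
shift [-0.0062  0.0612  0.0012] shift after turn [-0.0059  0.0613  0.0012] turn [-0.0001  0.0001  0.0022]
moment [-0.07589882  0.09444059 -0.00096571]
```

View pics/w6.png

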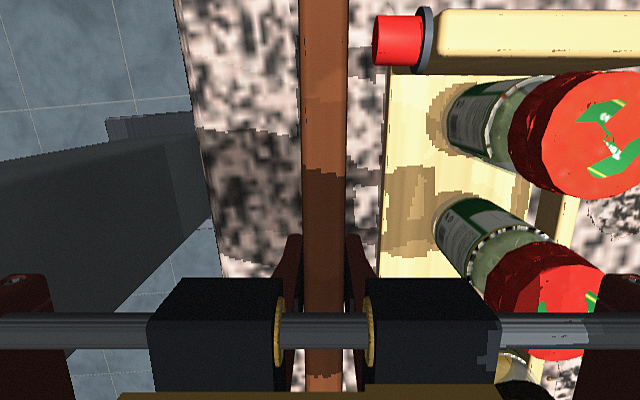

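The left buffer front shows at (372,41), against a prediction of (376,41). The bar is parallel and held centrally. I'll approach slowly and watch the force.

Emit:
drive_tool --pt "-0.005 0.01 0 0 0 0.001 0" --pt "0 0.01 0 0 0 0 0" --pt "0 0.01 0 0 0 0 0" --pt "0 0.008 0 0 0 0 0" --pt "0 0 0 0 0 0 0" --pt "0 0 0 0 0 0 0"

```text
time: 14.6
ee_pos: [0.4673, 0.0895, 0.076]
tcp_rot: [-3.141, 0.0, 1.478]
wrist_force: [-1.7, -0.3, -1.7]
finger_gap: 0.0177
finger_force: 30.0
```

```bash
cat > avg.py <<'E'
from h import *
A=[]
for i in range(6):
    camera('scene'); s=read_state(); A.append(np.r_[s['wrist_force'],s['moment'],s['ee_pos'],s['tcp_rot'][2]])
A=np.array(A);m=A.mean(0); print('F',m[:3].round(2),'M',m[3:6].round(3),'tcp',m[6:9].round(4),'yaw',m[9].round(4),'sd',A.std(0).round(3))
u=np.array([np.cos(-.091),np.sin(-.091)]);d=m[6:8]-[.4958,.0885]
print('push',-m[:2]@u,'rack x,y',d@u*1e3,d@[-u[1],u[0]]*1e3)
E
python3 avg.py
```

```text
F [-0.98 -0.3  -1.03] M [-0.119  0.244  0.014] tcp [0.4674 0.0897 0.0761] yaw 1.4779 sd [0.798 0.288 0.382 0.016 0.018 0.015 0.    0.    0.    0.   ]
push 0.9480475945426944 rack x,y -28.36148415319869 -1.42295186206136
```

Emit:
drive_tool --pt "0.0047 -0.005 0 0 0 0.0 0" --pt "0 0.005 0 0 0 0 0" --pt "0 0.005 0 0 0 0 0" --pt "0 0.005 0 0 0 0 0" --pt "0 0.005 0 0 0 0 0" --pt "0 0 0 0 0 0 0" --pt "0 0 0 0 0 0 0"

```text
time: 15.78
ee_pos: [0.4707, 0.0909, 0.0757]
tcp_rot: [-3.138, -0.0, 1.478]
wrist_force: [-5.9, 2.1, 1.5]
finger_gap: 0.0182
finger_force: 30.0
```

```bash
python3 avg.py
```

```text
F [-5.79  2.23  1.94] M [0.363 1.318 0.032] tcp [0.4707 0.0909 0.0757] yaw 1.4781 sd [0.716 0.305 0.52  0.032 0.025 0.021 0.    0.    0.    0.   ]
push 5.968090834393507 rack x,y -25.17588293117501 0.1024630159239
```

Contact and stiffness agree with the data, and Mz≈0 means it is square. The side friction comes from my sideways correction, so I'll back off to free it and then push straight in.

Emit:
drive_tool --pt "0 -0.012 0 0 0 0 0" --pt "0 -0.012 0 0 0 0 0" --pt "0 0 0 0 0 0 0" --pt "0 0 0 0 0 0 0" --pt "0 0.006 0 0 0 0 0" --pt "0 0.006 0 0 0 0 0" --pt "0 0.006 0 0 0 0 0" --pt "0 0.006 0 0 0 0 0" --pt "0 0.006 0 0 0 0 0" --pt "0 0.006 0 0 0 0 0" --pt "0 0.003 0 0 0 0 0" --pt "0 0 0 0 0 0 0"

```text
time: 17.58
ee_pos: [0.4733, 0.0904, 0.0753]
tcp_rot: [-3.135, -0.0, 1.478]
wrist_force: [-10.2, 1.9, 5.1]
finger_gap: 0.0179
finger_force: 30.0
```

```bash
python3 avg.py
```

```text
F [-9.96  1.44  4.64] M [0.254 2.183 0.016] tcp [0.4733 0.0904 0.0753] yaw 1.4782 sd [0.297 0.566 0.334 0.022 0.018 0.027 0.    0.    0.    0.   ]
push 10.0504051936545 rack x,y -22.603039391465632 -0.11138938281501728
```

Emit:
drive_tool --pt "0 0.003 -0.0015 -0.0018 0 0 0" --pt "0 0.003 -0.0015 -0.0018 0 0 0" --pt "0 0 0 0 0 0 0" --pt "0 0 0 0 0 0 0"

```text
time: 18.38
ee_pos: [0.4736, 0.0904, 0.0753]
tcp_rot: [-3.139, 0.0, 1.479]
wrist_force: [-10.8, 2.2, -3.0]
finger_gap: 0.0175
finger_force: 30.0
```

```bash
python3 avg.py; python3 view.py w7.png | tail -3;python3 - <<'E'
from h import *
a=shot('scene')['pixels'][165:265,270:400]; b=shot('side')['pixels'][165:265,250:380]
cv2.imwrite('pics/c7.png',np.hstack([cv2.resize(i,(400,308),interpolation=cv2.INTER_CUBIC) for i in(a,b)]))
E
```

```text
F [-10.66   1.85  -3.19] M [0.419 2.323 0.006] tcp [0.4736 0.0904 0.0753] yaw 1.4785 sd [0.433 0.341 0.306 0.03  0.034 0.018 0.    0.    0.    0.   ]
push 10.781041151997925 rack x,y -22.324575119765015 -0.14144381267817918
tcp [0.4735 0.0904 0.0753] [-3.1394e+00  5.0000e-04  1.4786e+00] t 18.725 F [-9.8  1.6 -3.5] gap 0.0176
shift [ 0.0005  0.0028 -0.0007] shift after turn [ 0.0005  0.0028 -0.0007] turn [-0.001   0.0002 -0.0006]
moment [0.48532502 2.31394369 0.02095857]
```

View pics/c7.png

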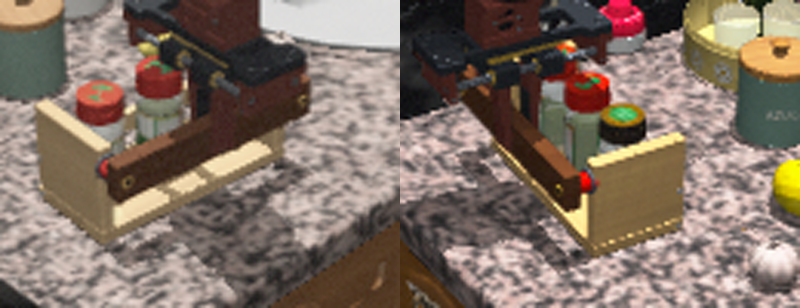

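Both pictures show the bar level across the front, its top flush with the sides, touching both buffers, and the brown jar standing in place. I'll add a little push.

Emit:
drive_tool --pt "0 0.003 0.0006 0 0 0 0" --pt "0 0.002 0 0 0 0 0" --pt "0 0 0 0 0 0 0" --pt "0 0 0 0 0 0 0"

```text
time: 19.32
ee_pos: [0.4748, 0.0903, 0.0753]
tcp_rot: [-3.139, 0.0, 1.479]
wrist_force: [-11.8, 1.8, 1.9]
finger_gap: 0.0177
finger_force: 30.0
```

```bash
python3 avg.py; python3 -c "
from h import *
to([0,0,0])"
```

```text
F [-11.93   2.09   1.45] M [0.419 2.696 0.029] tcp [0.4748 0.0903 0.0753] yaw 1.4785 sd [0.22  0.691 0.472 0.035 0.019 0.031 0.    0.    0.    0.   ]
push 12.068088938099601 rack x,y -21.11081285502122 -0.1457050316851768
tcp [0.4747 0.0903 0.0753] [-3.1387e+00  1.0000e-04  1.4785e+00] t 19.625 F [-12.3   1.3   1.8] gap 0.0178
shift [-0.4455 -1.5473  0.2554]
```

The push is a steady 12.1 N with Mz≈0, so the bar is square and both buffers are about 7.5 mm in. I'm handing in.

```bash
python3 -c "
from station import *
print(finish_job())"
```

```text
the job is handed in; nothing more can be done
None
```

The brown-capped jar stands released on the cork disc, and the arm is holding the bar level and square across the front, pressing both buffers with about 12 N; I handed the job in at 19.6 s, but the hand-in call returned no verdict.

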